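Point out the open reactor vessel and its cover, then log the check

TASK

One reactor vessel on the bench has been left open: point straight down at the middle of its mouth with the fingertips, a few centimetres above it, and dwell there for a good two seconds; then point out in the same way the middle of the loose flange cover that fits it (the one as wide as its flange). After that log the check by pressing the big button on the control box fully down, let it come back up and withdraw. Do not touch or move any of the loose things, leave the small buttons alone, and on the way do not bring the fingers down over any of the other loose things.

Things in the scene. Friction and masses are not known exactly. Their poses are not given: they have to be found in the camera images.
- open_vessel: the one open reactor vessel: upright plain stainless steel pot, 105 mm high, body 72 mm diameter, flange 96 mm diameter and 18 mm thick around the mouth, bore 60 mm; loose, 1.4 kg. Origin: centre of its underside, z up
- open_vessel_mouth (a point): centre of the open vessel's mouth, level with the top of its flange (105 mm above the bench), z up
- cover_fitting: the loose flange cover that fits the open vessel: plain stainless steel disc lying flat on the bench, 96 mm diameter (same as the vessel's flange), 14 mm thick, with a central stub 22 mm diameter that rises 16 mm more. Origin: centre of its underside, z up
- cover_fitting_top (a point): centre of the top of the fitting cover's stub (30 mm above the bench), z up
- log_button (a joint): travel of the big log button: 0 released, 0.006 m fully pressed; spring return, 5 N when fully down, pressed straight down
- log_button_top (a point): centre of the top face of the big round log button (40 mm diameter, grey plastic) on the control box, 63 mm above the bench (18 mm above the box's top), z up; the point goes down with the button; the two small buttons' centres are about 85 to 90 mm from it
- control_box: white control box fixed to the bench, 100 x 160 x 45 mm (x, y, z), buttons on its top; origin: centre of its underside. The big button is at y = +35 mm on it, the two small ones at y = -50 mm, x = -26 and +26 mm
- small_button_near (a joint): travel of one small button (18 mm diameter): 0 released, 0.004 m pressed; to be left alone
- small_button_far (a joint): travel of the other small button (18 mm diameter): 0 released, 0.004 m pressed; to be left alone
- closed_vessel_wide: bystander: plain stainless steel vessel 110 mm in diameter with its cover bolted on, 134 mm high overall; origin centre of underside
- closed_vessel_wide_top (a point): centre of the top of its cover's stub (134 mm above the bench)
- closed_vessel_slim: bystander: plain stainless steel vessel 84 mm in diameter with its cover bolted on, 134 mm high overall; origin centre of underside
- closed_vessel_slim_top (a point): centre of the top of its cover's stub (134 mm above the bench)
- beaker: bystander: glass beaker, 86 mm rim diameter, 110 mm high; not a reactor vessel; origin centre of underside
- beaker_rim (a point): centre of the beaker's rim (110 mm above the bench)
- cover_small: bystander: plain stainless steel cover, 64 mm diameter, too small; same shape and thickness as the fitting one; origin centre of underside
- cover_small_top (a point): centre of the top of its stub (30 mm above the bench)
- cover_large: bystander: plain stainless steel cover, 122 mm diameter, too large; same shape and thickness as the fitting one; origin centre of underside
- cover_large_top (a point): centre of the top of its stub (30 mm above the bench)
- gasket: bystander: flat white plastic sealing ring, 90 mm outside, 60 mm inside, 5 mm thick; origin centre of underside
- wrench: bystander: steel wrench 160 mm long lying along its own x; origin on its underside at mid-length
- grease_jar: bystander: closed jar, 60 mm diameter, 60 mm high; origin centre of underside
There are look-alikes about, which are no part of the job. What is shaped like the cover_fitting but turquoise is not meant. What is shaped like the control_box but orange or red is not meant.

How it is judged:
By the outcome, as a careful person would: the job done as asked, in the order asked, and still so for the second after the job is handed in, with the robot touching nothing.
It also fails if it takes over 61 s, if anything falls off the work surface, if the arm or the gripper's body presses on something with over 40 N, if the wrist force passes 120 N, or if a joint passes its speed limit or range.

ROBOT

A 6-joint arm with a two-finger parallel gripper is mounted at the origin on the work surface. World frame = base frame: x ahead of the robot, y to its left, z up, the work surface at z = 0. Lengths are in m, angles in degrees, forces in N, time in s.
With the tool pointing down it reaches from about 0.35 to 0.975 m from the base axis. Payload 7.1 kg.
Tool frame: the origin (TCP) lies between the finger pads, 19 mm behind the fingertips; this is the grasp point; z points along the fingers, y is the line along which they close (so a half turn about z gives the same grasp; the last joint's range is limited). The gripper opens to 88 mm and grips with 3 to 60 N. Pads are 20 mm wide; open, the fingers measure 115 mm over their backs; the gripper's body (75 mm by 178 mm) begins 61 mm behind the grasp point.
Start: joints at [62.109, 24.242, 93.386, -0, 62.372, -1.089], TCP at [0.282, 0.558, 0.241] pointing down, gripper open.
Joint ranges: [-172.04, 172.04], [-51.8, 120.97], [4.93, 147.93], [-75.15, 255.16], [6.16, 154.13], [-145.62, 145.62]. Speed limits (degrees/s): [136.94, 136.94, 172.46, 180, 180, 180].

INTERFACE

Orientations are given as a 3x3 rotation matrix whose columns are the frame's x, y, z axes.
In Python, from bench import ctrl gives the robot as it stands.
- The arm moves only by the shell command python3 -m creep 'ROWS'. ROWS is JSON, a list of rows, each a list of 7 numbers: the turn, a rotation vector about the tool's x, y, z in degrees, then the shift along the tool's x, y, z in m, then the gripper command: -1 is fully open, 1 is shut, values between are in proportion. A call has exactly 8 rows; each row shifts and turns the commanded pose from where the row before left it, along the tool's axes as they then stand; what a row does not reach is not made up. A row lasts 1/12 s, in which the tool goes at most 41.7 mm and 7.16 degrees, less where a joint would pass 70% of its speed; a pose out of reach is approached as far as the arm can. A call with a gripper value outside its range is refused whole. The fingers move at their own pace and stop on an object; the grip force is fixed at half the most. Time passes only in rows, so rows that do not move let the fingers close, or fill a call up. It gives the time, the measured TCP pose, the force, the opening and the grip force at its end, in the units of the state.
- ctrl.read_state(): the state, without advancing time (a new reading comes with each control period).
- ctrl.snapshot(name): name is "side" or "top" or "wrist"; returns a dict with "frame" (400x640x3 uint8, red, green, blue), "z_map" (400x640 float32, m along the optical axis (not along the pixel's ray), 0 where there is no reading), "intrinsics" (3x3 intrinsics, pixels), "D" ([k1, k2, p1, p2, k3] as OpenCV has them; the pictures are not rectified), "origin" and "attitude" of the camera in the world. Camera axes: x right, y up, looking along -z (the intrinsics and any distortion apply to the point x, -y, -z); pixel columns grow to the right and rows downward; lengths in m; the calibration is good to about 2 mm. A picture is of the moment at which its call begins.
- ctrl.job_done(): hands the job in; it is judged then, once.
Trained networks look in a picture, given as the dict that the camera call returned (one of the last four; its "shot" number tells which), for a name from the list of things; names that differ only in an ending like _2 or _b are one class to them, and where a whole thing is asked for, a point or a joint stands for the part that bears it (a point fixed in the world has none). Each returns a list of dicts, best first, with "score" (0 to 1); they miss things now and then, are a little off and sometimes report something else, mostly with a low value. They report only what shows in the picture. A call takes as long as a camera call. They do not tell look-alikes from the thing itself.
- ctrl.find_in(picture, thing): "at" ([x, y, z] in m, in world coordinates, good to about 4 mm: the middle of the surface that is visible of it).
- ctrl.place_of(picture, thing): "at" ([x, y, z] in m, in world coordinates, good to about 4 mm: a listed point, or the origin of a listed thing).
The state is a dict: "time_s": time; "joint_pos": joint angles; "qvel": joint speeds; "effort": joint torques, N m; "position": TCP position; "orientation": TCP orientation; "ft_force": force on the tool from outside, world axes, zero at the start; "ft_torque": the same for the moment, N m; "width": finger opening in m; "grasp_force": force on a finger pad.
Only numpy, scipy, OpenCV 4.12 (cv2) and the standard library are available. Lean on these libraries where they do the work, as an engineer would, in place of code of your own. Each camera call takes 0.05 s, during which the arm holds its last target. There are 200 camera calls.

## Working session

There is one attempt and no reset: what is moved stays moved. The work goes in short steps, Python scripts to look and compute and a shell command to move; the robot and the scene stay as the last step left them, time stands still between calls to the robot, and variables do not carry over. Pictures are saved under pics/ and viewed, at most 10 in all, crops included, and the job is handed in when it is done.

```bash
mkdir -p pics; cat > h.py <<'E'
from bench import ctrl
import numpy as np, cv2
def look(cam,name):
    p=ctrl.snapshot(cam); cv2.imwrite(f'pics/{name}.png',p['frame'][:,:,::-1]); return p
def px(p,X):
    R=np.array(p['attitude']); c=R.T@(np.array(X)-np.array(p['origin'])); c=np.array([c[0],-c[1],-c[2]])
    return cv2.projectPoints(c.reshape(1,3),np.zeros(3),np.zeros(3),np.array(p['intrinsics']),np.array(p['D']))[0].ravel().round().astype(int)
E
python3 - <<'E'
from h import *
s=ctrl.read_state(); print(s['time_s'],s['position'],s['orientation'],s['width'])
for cam in ['top','side']:
    p=look(cam,cam+'0'); print(cam,np.round(p['origin'],3))
    for t in ['open_vessel_mouth','cover_fitting_top','log_button_top','control_box','closed_vessel_wide_top','closed_vessel_slim_top','beaker_rim','cover_small_top','cover_large_top','gasket','wrench','grease_jar']:
        for r in ctrl.place_of(p,t)[:3]: print(t,round(r['score'],2),np.round(r['at'],3),px(p,r['at']))
E
```

```text
0.0 [0.28156905 0.55740394 0.24059986] [[-8.92541869e-01  4.50963961e-01 -7.20451767e-04]
 [ 4.50964534e-01  8.92540859e-01 -1.34290007e-03]
 [ 3.74331055e-05 -1.52349273e-03 -9.99998839e-01]] 0.08803588881427789
top [ 0.41  -0.048  1.302]
open_vessel_mouth 0.56 [ 0.631 -0.242  0.105] [381 165]
open_vessel_mouth 0.49 [0.429 0.295 0.031] [218 229]
cover_fitting_top 0.76 [0.467 0.175 0.032] [254 218]
cover_fitting_top 0.7 [0.302 0.206 0.027] [244 268]
cover_fitting_top 0.54 [ 0.611 -0.07   0.13 ] [327 170]
log_button_top 0.63 [ 0.352 -0.586  0.066] [485 252]
log_button_top 0.59 [ 0.425 -0.341  0.064] [410 230]
control_box 0.94 [ 0.349 -0.617 -0.001] [486 252]
control_box 0.93 [ 0.226 -0.416 -0.004] [429 288]
control_box 0.9 [ 0.429 -0.376  0.001] [416 229]
closed_vessel_wide_top 0.62 [0.633 0.104 0.134] [272 163]
closed_vessel_wide_top 0.57 [ 0.777  0.078 -0.   ] [285 130]
closed_vessel_wide_top 0.55 [ 0.631 -0.244 -0.006] [377 171]
closed_vessel_slim_top 0.59 [ 0.61  -0.07   0.136] [327 170]
beaker_rim 0.64 [0.625 0.266 0.113] [221 167]
beaker_rim 0.64 [ 0.63  -0.245 -0.002] [377 171]
[... 718 characters left out ...]
button_top 0.51 [ 0.232 -0.379  0.071] [255 273]
control_box 0.86 [ 0.427 -0.374 -0.001] [308 278]
control_box 0.82 [ 0.35  -0.624  0.002] [292 340]
control_box 0.57 [ 0.234 -0.412 -0.001] [257 290]
closed_vessel_wide_top 0.71 [0.632 0.101 0.132] [346 161]
closed_vessel_slim_top 0.92 [ 0.609 -0.068  0.136] [346 191]
beaker_rim 0.93 [0.625 0.267 0.111] [339 138]
beaker_rim 0.51 [0.632 0.097 0.132] [346 162]
cover_small_top 0.66 [0.424 0.292 0.029] [295 150]
cover_small_top 0.4 [0.46  0.173 0.03 ] [305 168]
cover_large_top 0.82 [0.421 0.02  0.029] [298 194]
gasket 0.71 [ 0.45  -0.151 -0.001] [309 230]
wrench 0.68 [ 0.482  0.489 -0.005] [304 126]
grease_jar 0.75 [ 0.776  0.08  -0.001] [377 183]
```

View pics/top0.png

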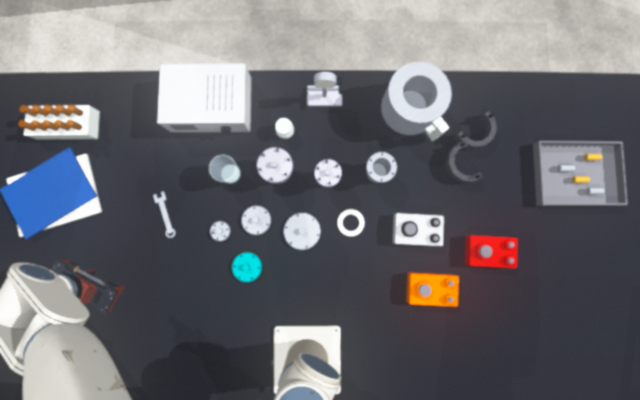

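View pics/side0.png

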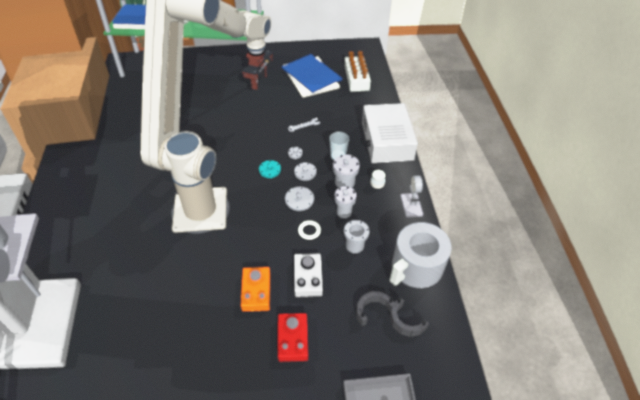

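The top picture shows these candidates:
- **Covers:** steel ones at (220,231) small, (256,220) medium and (302,231) large, plus a turquoise one at (246,267). The medium steel one should be 96 mm, and turquoise is excluded.
- **Vessels:** the pots at (275,165) and (328,172) are bolted shut and (224,168) is the glass beaker. Only (381,166) has an open dark bore.
- **Boxes:** white at (418,229), orange at (433,290) and red at (494,251). White is the one meant.

I'll confirm with depth and one crop.

```bash
cat >> h.py <<'E'
def cloud(p):
    z=p['z_map']; v,u=np.mgrid[:400,:640]
    n=cv2.undistortPoints(np.stack([u,v],-1).reshape(-1,1,2).astype(np.float64),np.array(p['intrinsics']),np.array(p['D'])).reshape(400,640,2)
    c=np.stack([n[...,0]*z,-n[...,1]*z,-z],-1)
    return c@np.array(p['attitude']).T+np.array(p['origin'])
E
python3 - <<'E'
from h import *
p=look('top','top1'); W=cloud(p)
for n,c,r,lo,hi in [('small',(.425,.294),.07,.007,.05),('mid',(.463,.174),.065,.007,.05),('large',(.421,.02),.08,.007,.05),('turq',(.302,.206),.07,.007,.05),('vessel',(.63,-.242),.08,.09,.12),('bigbtn',(.427,-.34),.028,.054,.08),('box',(.428,-.375),.12,.03,.08)]:
    m=(np.hypot(W[...,0]-c[0],W[...,1]-c[1])<r)&(W[...,2]>lo)&(W[...,2]<hi)
    q=W[m]; 
    if len(q)<3: print(n,'none'); continue
    (cx,cy),rad=cv2.minEnclosingCircle(q[:,:2].astype(np.float32))
    print(n,len(q),'med z',np.median(q[:,2]).round(3),'mean',q[:,:2].mean(0).round(4),'circ',round(cx,4),round(cy,4),'dia',round(2*rad,3),'mid',((q.min(0)+q.max(0))/2).round(4),'ext',np.ptp(q,axis=0).round(3))
m=(W[...,2]>.2)&(W[...,0]>.3)&(W[...,1]<.45); print('tall',W[m].min(0) if m.any() else None, W[m].max(0) if m.any() else None)
cv2.imwrite('pics/crop.png',cv2.resize(p['frame'][140:310,195:460,::-1],None,fx=3,fy=3,interpolation=cv2.INTER_CUBIC))
R=np.array(ctrl.read_state()['orientation']);P=np.array(ctrl.read_state()['position'])
print('shift to vessel z.35',R.T@(np.array([.628,-.242,.35])-P))
E
```

```text
small 275 med z 0.014 mean [0.4265 0.293 ] circ 0.4039 0.2842 dia 0.113 mid [0.4119 0.2779 0.0217] ext [0.091 0.097 0.029]
mid 617 med z 0.014 mean [0.4601 0.1719] circ 0.4545 0.1682 dia 0.111 mid [0.4591 0.1666 0.0216] ext [0.092 0.105 0.029]
large 1011 med z 0.014 mean [0.4216 0.0167] circ 0.4221 0.0169 dia 0.122 mid [0.4215 0.0168 0.0213] ext [0.118 0.119 0.028]
turq 654 med z 0.014 mean [0.3056 0.202 ] circ 0.3042 0.206 dia 0.104 mid [0.3064 0.2026 0.0206] ext [0.093 0.096 0.027]
vessel 458 med z 0.105 mean [ 0.6244 -0.2417] circ 0.6247 -0.2427 dia 0.097 mid [ 0.6245 -0.2427  0.1015] ext [0.094 0.096 0.022]
bigbtn 191 med z 0.063 mean [ 0.4291 -0.338 ] circ 0.43 -0.3389 dia 0.054 mid [ 0.4293 -0.3385  0.0632] ext [0.049 0.053 0.018]
box 1420 med z 0.046 mean [ 0.4272 -0.372 ] circ 0.4295 -0.3748 dia 0.185 mid [ 0.4262 -0.3748  0.0518] ext [0.103 0.165 0.041]
tall [ 0.40955449 -0.04764463  1.30210963] [ 0.40955449 -0.04764463  1.30210963]
shift to vessel z.35 [-0.66966494 -0.55782483 -0.10862714]
```

View pics/crop.png

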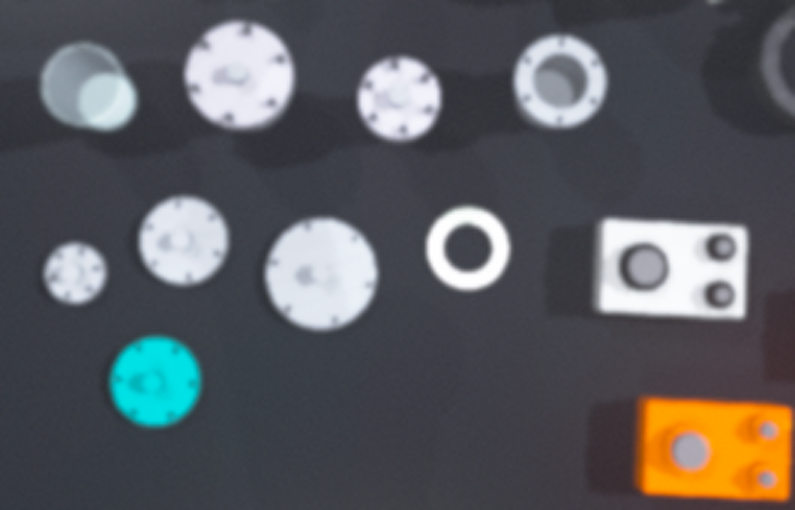

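The crop confirms it: the open bore is at crop (560,82), and the fitting cover at (183,240). By area against the large cover it is about 95 mm, matching the flange. The white box's button is at (645,266). I'll raise, close the fingers and travel high.

```bash
python3 -m creep '[[0,0,0,0,0,-0.037,1],[0,0,0,0,0,-0.037,1],[0,0,0,0,0,-0.036,1],[0,0,0,-0.02,-0.016,0,1],[0,0,0,-0.025,-0.021,0,1],[0,0,0,-0.025,-0.021,0,1],[0,0,0,-0.025,-0.021,0,1],[0,0,0,-0.025,-0.021,0,1]]'
python3 -m creep '[[0,0,0,-0.025,-0.021,0,1],[0,0,0,-0.025,-0.021,0,1],[0,0,0,-0.025,-0.021,0,1],[0,0,0,-0.025,-0.021,0,1],[0,0,0,-0.025,-0.021,0,1],[0,0,0,-0.025,-0.021,0,1],[0,0,0,-0.025,-0.021,0,1],[0,0,0,-0.025,-0.021,0,1]]'
python3 -m creep '[[0,0,0,-0.025,-0.021,0,1],[0,0,0,-0.025,-0.021,0,1],[0,0,0,-0.025,-0.021,0,1],[0,0,0,-0.025,-0.021,0,1],[0,0,0,-0.025,-0.021,0,1],[0,0,0,-0.025,-0.021,0,1],[0,0,0,-0.025,-0.021,0,1],[0,0,0,-0.025,-0.021,0,1]]'
cat >> h.py <<'E'
def to(x,y,z):
    s=ctrl.read_state(); R=np.array(s['orientation']);P=np.array(s['position'])
    print('t',s['time_s'],'P',P.round(4),'zax',R[:,2].round(4),'shift',(R.T@(np.array([x,y,z])-P)).round(4),'w',round(s['width'],4),'F',np.round(s['ft_force'],1))
E
python3 - <<'E'
from h import *
to(.6255,-.242,.35)
p=look('wrist','w0'); W=cloud(p)
for t in ['open_vessel_mouth','log_button_top']:
    for r in ctrl.place_of(p,t)[:2]: print(t,round(r['score'],2),np.round(r['at'],4),px(p,r['at']))
E
```

```text
time_s: 2.02
position: [0.344, 0.4131, 0.3515]
orientation: [[-0.893, 0.45, 0.0], [0.45, 0.893, 0.0], [-0.0, 0.0, -1.0]]
ft_force: [0.8, -0.1, -0.1]
width: 0.0381
grasp_force: 0.0
time_s: 2.68
position: [0.4469, 0.1728, 0.3516]
orientation: [[-0.893, 0.451, 0.001], [0.451, 0.893, 0.0], [-0.0, 0.0, -1.0]]
ft_force: [0.6, 0.3, 0.2]
width: 0.0003
grasp_force: 0.0
time_s: 3.35
position: [0.5497, -0.0675, 0.3515]
orientation: [[-0.892, 0.451, 0.0], [0.451, 0.892, 0.0], [-0.0, 0.0, -1.0]]
ft_force: [0.8, 0.2, 0.1]
width: 0.0007
grasp_force: 0.0
t 3.35 P [ 0.5497 -0.0675  0.3515] zax [ 3.e-04  0.e+00 -1.e+00] shift [-0.1464 -0.1216  0.0015] w 0.0007 F [0.8 0.2 0.1]
open_vessel_mouth 0.58 [ 0.626  -0.2449  0.1087] [226 283]
log_button_top 0.78 [ 0.4284 -0.3405  0.0696] [102 181]
```

View pics/w0.png

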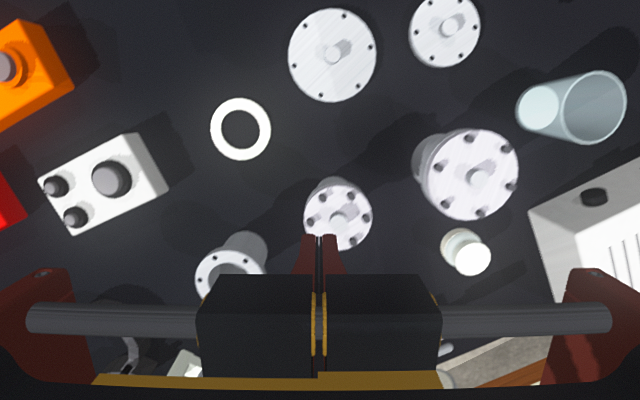

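The wrist view shows the open vessel at (230,275), the white box's button at (110,180) and the fitting cover at (445,30), consistent with the top camera. Next I go over the vessel and down.

```bash
python3 -m creep '[[0,0,0,-0.021,-0.0174,0,1],[0,0,0,-0.021,-0.0174,0,1],[0,0,0,-0.021,-0.0174,0,1],[0,0,0,-0.021,-0.0174,0,1],[0,0,0,-0.021,-0.0174,0,1],[0,0,0,-0.021,-0.0174,0,1],[0,0,0,-0.02,-0.0172,0,1],[0,0,0,0,0,0,1]]'
python3 - <<'E'
from h import *
to(.6255,-.2425,.154)
E
```

```text
time_s: 4.17
position: [0.6258, -0.2425, 0.351]
orientation: [[-0.892, 0.452, 0.0], [0.452, 0.892, -0.001], [-0.001, -0.001, -1.0]]
ft_force: [0.0, 0.2, -0.1]
width: 0.0007
grasp_force: 0.0
t 4.1667 P [ 0.6258 -0.2425  0.351 ] zax [ 4.e-04 -1.e-03 -1.e+00] shift [ 0.0005 -0.      0.197 ] w 0.0007 F [ 0.   0.2 -0.1]
```

Down 0.195 m in small steps, then dwell about 2.7 s (four calls).

```bash
python3 -m creep '[[0,0,0,0,0,0.03,1],[0,0,0,0,0,0.03,1],[0,0,0,0,0,0.03,1],[0,0,0,0,0,0.03,1],[0,0,0,0,0,0.03,1],[0,0,0,0,0,0.025,1],[0,0,0,0,0,0.015,1],[0,0,0,0,0,0.005,1]]'
python3 -m creep '[[0,0,0,0,0,0,1],[0,0,0,0,0,0,1],[0,0,0,0,0,0,1],[0,0,0,0,0,0,1],[0,0,0,0,0,0,1],[0,0,0,0,0,0,1],[0,0,0,0,0,0,1],[0,0,0,0,0,0,1]]'
python3 - <<'E'
from h import *
to(.6255,-.2425,.154)
p=look('side','s1'); q=look('top','t1')
for a in (p,q):
  for r in ctrl.place_of(a,'open_vessel_mouth')[:1]: print(round(r['score'],2),np.round(r['at'],4))
cv2.imwrite('pics/s1c.png',cv2.resize(p['frame'][150:300,270:440,::-1],None,fx=4,fy=4))
E
```

```text
time_s: 4.83
position: [0.6229, -0.2376, 0.1533]
orientation: [[-0.893, 0.45, -0.005], [0.45, 0.893, 0.002], [0.006, -0.0, -1.0]]
ft_force: [-0.3, 0.3, -0.3]
width: 0.0002
grasp_force: 0.0
time_s: 5.5
position: [0.6249, -0.2403, 0.1566]
orientation: [[-0.892, 0.451, 0.0], [0.451, 0.892, -0.0], [-0.0, 0.0, -1.0]]
ft_force: [0.1, -0.3, -0.3]
width: 0.0005
grasp_force: 0.0
t 5.5 P [ 0.6249 -0.2403  0.1566] zax [ 3.e-04 -1.e-04 -1.e+00] shift [-0.0016 -0.0017  0.0026] w 0.0005 F [ 0.1 -0.3 -0.3]
0.64 [ 0.6271 -0.2436  0.1021]
```

View pics/s1c.png

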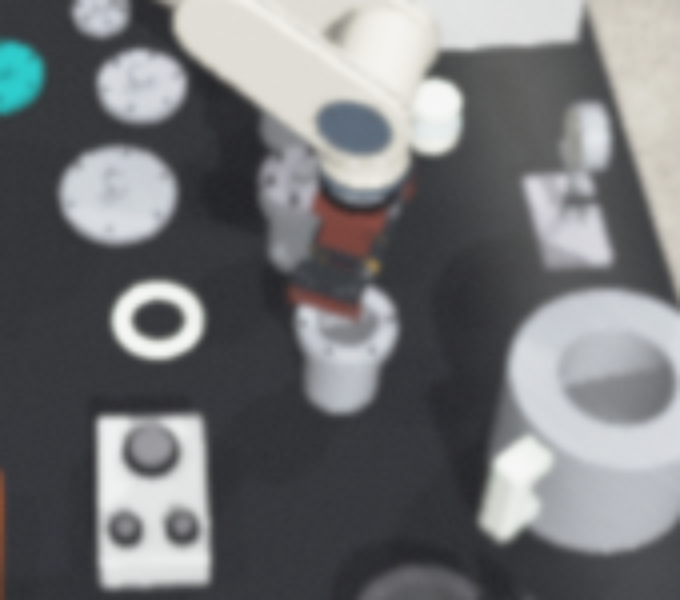

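The gripper sits over the open vessel's mouth (crop (345,310)) with nothing touched. I'll nudge 2 mm, dwell, then rise.

```bash
python3 -m creep '[[0,0,0,-0.0015,-0.0015,0.002,1],[0,0,0,0,0,0,1],[0,0,0,0,0,0,1],[0,0,0,0,0,0,1],[0,0,0,0,0,0,1],[0,0,0,0,0,0,1],[0,0,0,0,0,0,1],[0,0,0,0,0,0,1]]' | head -2
for i in 1 2 3 4; do python3 -m creep '[[0,0,0,0,0,0,1],[0,0,0,0,0,0,1],[0,0,0,0,0,0,1],[0,0,0,0,0,0,1],[0,0,0,0,0,0,1],[0,0,0,0,0,0,1],[0,0,0,0,0,0,1],[0,0,0,0,0,0,1]]' | head -2; done
python3 -m creep '[[0,0,0,0,0,-0.01,1],[0,0,0,0,0,-0.03,1],[0,0,0,0,0,-0.03,1],[0,0,0,0,0,-0.03,1],[0,0,0,0,0,-0.03,1],[0,0,0,0,0,-0.03,1],[0,0,0,0,0,-0.03,1],[0,0,0,0,0,-0.005,1]]' | head -2
python3 - <<'E'
from h import *
to(.460,.172,.35)
E
```

```text
time_s: 6.37
position: [0.6255, -0.2422, 0.1544]
time_s: 7.03
position: [0.6255, -0.2422, 0.1544]
time_s: 7.7
position: [0.6255, -0.2422, 0.1544]
time_s: 8.37
position: [0.6255, -0.2422, 0.1544]
time_s: 9.03
position: [0.6255, -0.2422, 0.1544]
time_s: 9.7
position: [0.6274, -0.243, 0.3567]
t 9.7 P [ 0.6274 -0.243   0.3567] zax [ 0.0091 -0.0037 -1.    ] shift [0.3366 0.2949 0.0036] w 0.0006 F [ 1.1 -0.3  1.2]
```

```bash
python3 -m creep '[[0,0,0,0.0239,0.0211,0,1],[0,0,0,0.0239,0.0211,0,1],[0,0,0,0.0239,0.0211,0,1],[0,0,0,0.0239,0.0211,0,1],[0,0,0,0.0239,0.0211,0,1],[0,0,0,0.0239,0.0211,0,1],[0,0,0,0.0239,0.0211,0,1],[0,0,0,0.0239,0.0211,0,1]]' | head -2
python3 -m creep '[[0,0,0,0.0239,0.0211,0,1],[0,0,0,0.0239,0.0211,0,1],[0,0,0,0.0239,0.0211,0,1],[0,0,0,0.0239,0.0211,0,1],[0,0,0,0.0239,0.0211,0,1],[0,0,0,0.0239,0.0211,0,1],[0,0,0,0,0,0,1],[0,0,0,0,0,0,1]]' | head -2
python3 - <<'E'
from h import *
p=look('wrist','w1'); q=look('side','s2')
for a in (p,q):
  for r in ctrl.place_of(a,'cover_fitting_top')[:3]: print(round(r['score'],2),np.round(r['at'],4),px(a,r['at']))
to(.460,.172,.08)
E
```

```text
time_s: 10.37
position: [0.5298, -0.004, 0.3493]
time_s: 11.03
position: [0.4593, 0.1734, 0.3494]
0.86 [0.4611 0.1749 0.0298] [319 165]
0.82 [0.3025 0.2037 0.0289] [285  51]
0.68 [0.4614 0.1693 0.0294] [305 168]
0.67 [0.3075 0.2034 0.0281] [270 165]
t 11.2333 P [0.4603 0.1715 0.3493] zax [-0.e+00 -3.e-04 -1.e+00] shift [0.0006 0.0004 0.2693] w 0.0007 F [ 0.1 -0.4 -0.1]
```

View pics/w1.png

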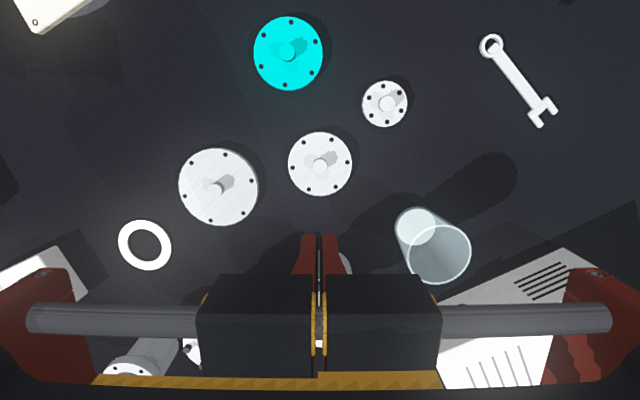

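The fitting steel cover's stub is at (320,165), centred under the tool. The turquoise one is at (288,52) and the small one at (386,103), both clear. I'll descend.

```bash
python3 -m creep '[[0,0,0,0,0.001,0.03,1],[0,0,0,0,0,0.03,1],[0,0,0,0,0,0.03,1],[0,0,0,0,0,0.03,1],[0,0,0,0,0,0.03,1],[0,0,0,0,0,0.03,1],[0,0,0,0,0,0.03,1],[0,0,0,0,0,0.02,1]]' | head -2
python3 -m creep '[[0,0,0,0,0,0.015,1],[0,0,0,0,0,0.015,1],[0,0,0,0,0,0.007,1],[0,0,0,0,0,0.003,1],[0,0,0,0,0,0,1],[0,0,0,0,0,0,1],[0,0,0,0,0,0,1],[0,0,0,0,0,0,1]]' | head -5
python3 - <<'E'
from h import *
to(.4605,.1725,.080)
E
```

```text
time_s: 11.9
position: [0.4599, 0.1717, 0.1169]
time_s: 12.57
position: [0.4611, 0.1734, 0.0802]
orientation: [[-0.893, 0.451, 0.002], [0.451, 0.893, 0.001], [-0.001, 0.001, -1.0]]
ft_force: [0.4, 0.9, 0.4]
width: 0.0004
t 12.5667 P [0.4611 0.1734 0.0802] zax [ 1.6e-03  5.0e-04 -1.0e+00] shift [ 0.0001 -0.0011  0.0002] w 0.0004 F [0.4 0.9 0.4]
```

```bash
for i in 1 2 3 4 5; do python3 -m creep '[[0,0,0,0,0,0,1],[0,0,0,0,0,0,1],[0,0,0,0,0,0,1],[0,0,0,0,0,0,1],[0,0,0,0,0,0,1],[0,0,0,0,0,0,1],[0,0,0,0,0,0,1],[0,0,0,0,0,0,1]]' | head -2; done
python3 -m creep '[[0,0,0,0,0,-0.01,1],[0,0,0,0,0,-0.03,1],[0,0,0,0,0,-0.03,1],[0,0,0,0,0,-0.03,1],[0,0,0,0,0,-0.03,1],[0,0,0,0,0,-0.03,1],[0,0,0,0,0,-0.03,1],[0,0,0,0,0,-0.03,1]]' | head -2
python3 -m creep '[[0,0,0,0,0,-0.03,1],[0,0,0,0,0,-0.015,1],[0,0,0,0,0,-0.005,1],[0,0,0,0,0,0,1],[0,0,0,0,0,0,1],[0,0,0,0,0,0,1],[0,0,0,0,0,0,1],[0,0,0,0,0,0,1]]' | head -2
python3 - <<'E'
from h import *
to(.4285,-.3395,.35)
E
```

```text
time_s: 13.23
position: [0.4604, 0.1733, 0.0793]
time_s: 13.9
position: [0.4605, 0.1733, 0.0794]
time_s: 14.57
position: [0.4605, 0.1733, 0.0794]
time_s: 15.23
position: [0.4605, 0.1733, 0.0794]
time_s: 15.9
position: [0.4605, 0.1733, 0.0794]
time_s: 16.57
position: [0.46, 0.1731, 0.3018]
time_s: 17.23
position: [0.46, 0.1731, 0.3482]
t 17.2333 P [0.46   0.1731 0.3482] zax [-2.2e-03 -8.0e-04 -1.0e+00] shift [-0.203  -0.4717 -0.0014] w 0.0 F [-0.1  0.3  0.1]
```

```bash
for i in 1 2; do python3 -m creep '[[0,0,0,-0.0127,-0.0295,0,1],[0,0,0,-0.0127,-0.0295,0,1],[0,0,0,-0.0127,-0.0295,0,1],[0,0,0,-0.0127,-0.0295,0,1],[0,0,0,-0.0127,-0.0295,0,1],[0,0,0,-0.0127,-0.0295,0,1],[0,0,0,-0.0127,-0.0295,0,1],[0,0,0,-0.0127,-0.0295,0,1]]' | head -2; done
python3 -m creep '[[0,0,0,0,0,0,1],[0,0,0,0,0,0,1],[0,0,0,0,0,0,1],[0,0,0,0,0,0,1],[0,0,0,0,0,0,1],[0,0,0,0,0,0,1],[0,0,0,0,0,0,1],[0,0,0,0,0,0,1]]' | head -2
python3 - <<'E'
from h import *
p=look('wrist','w2'); q=look('side','s3')
for a in (p,q):
  for r in ctrl.place_of(a,'log_button_top')[:3]: print(round(r['score'],2),np.round(r['at'],4),px(a,r['at']))
W=cloud(p); m=(np.hypot(W[...,0]-.428,W[...,1]+.339)<.03)&(W[...,2]>.056)&(W[...,2]<.075)
print(len(W[m]),W[m].mean(0),np.ptp(W[m],axis=0), np.median(W[m][:,2]))
to(.4285,-.3395,.10)
E
```

```text
time_s: 17.9
position: [0.4442, -0.0847, 0.3488]
time_s: 18.57
position: [0.4284, -0.3412, 0.3486]
time_s: 19.23
position: [0.4292, -0.3392, 0.3496]
0.94 [ 0.3572 -0.5868  0.0681] [136 203]
0.89 [ 0.2383 -0.3855  0.0666] [214  50]
0.57 [ 0.4291 -0.3378  0.0674] [319 169]
0.64 [ 0.3532 -0.5866  0.0676] [291 322]
0.59 [ 0.4293 -0.3358  0.0651] [307 260]
1238 [ 0.42820138 -0.33618017  0.06344706] [0.05416617 0.05501179 0.01458792] 0.06659764880707003
t 19.4333 P [ 0.4291 -0.3396  0.3495] zax [ 1.e-04 -1.e-04 -1.e+00] shift [ 6.000e-04 -2.000e-04  2.495e-01] w 0.0002 F [0.8 0.7 0.3]
```

View pics/w2.png

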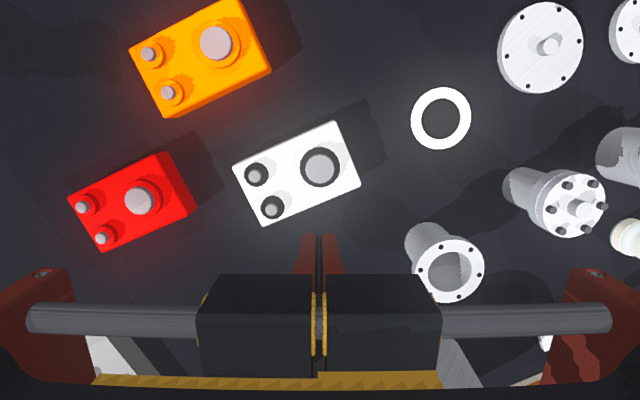

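The white box's big button is at (319,167), under the tool. Red (139,200) and orange (216,43) are the look-alikes. Down to just above it.

```bash
python3 -m creep '[[0,0,0,0,0.001,0.03,1],[0,0,0,0,0,0.03,1],[0,0,0,0,0,0.03,1],[0,0,0,0,0,0.03,1],[0,0,0,0,0,0.03,1],[0,0,0,0,0,0.03,1],[0,0,0,0,0,0.03,1],[0,0,0,0,0,0.02,1]]' | head -2
python3 -m creep '[[0,0,0,0,0,0.01,1],[0,0,0,0,0,0.007,1],[0,0,0,0,0,0.003,1],[0,0,0,0,0,0,1],[0,0,0,0,0,0,1],[0,0,0,0,0,0,1],[0,0,0,0,0,0,1],[0,0,0,0,0,0,1]]' | head -5
python3 - <<'E'
from h import *
to(.4285,-.3385,.082)
E
```

```text
time_s: 20.1
position: [0.4286, -0.3381, 0.1168]
time_s: 20.77
position: [0.4298, -0.3391, 0.1002]
orientation: [[-0.893, 0.451, 0.001], [0.451, 0.893, -0.001], [-0.001, -0.0, -1.0]]
ft_force: [-1.3, -0.4, -0.1]
width: 0.0005
t 20.7667 P [ 0.4298 -0.3391  0.1002] zax [ 1.1e-03 -9.0e-04 -1.0e+00] shift [ 0.0014 -0.0001  0.0182] w 0.0005 F [-1.3 -0.4 -0.1]
```

Go down to about 0.076, where the button should be bottoming, and read the force.

```bash
python3 -m creep '[[0,0,0,0.001,0,0.005,1],[0,0,0,0,0,0.005,1],[0,0,0,0,0,0.005,1],[0,0,0,0,0,0.003,1],[0,0,0,0,0,0.003,1],[0,0,0,0,0,0.002,1],[0,0,0,0,0,0,1],[0,0,0,0,0,0,1]]' | head -4
python3 -m creep '[[0,0,0,0,0,0.001,1],[0,0,0,0,0,0,1],[0,0,0,0,0,0,1],[0,0,0,0,0,0,1],[0,0,0,0,0,0,1],[0,0,0,0,0,0,1],[0,0,0,0,0,0,1],[0,0,0,0,0,0,1]]' | head -4
```

```text
time_s: 21.43
position: [0.4287, -0.3384, 0.0794]
orientation: [[-0.893, 0.451, 0.0], [0.451, 0.893, -0.0], [-0.0, -0.0, -1.0]]
ft_force: [-9.5, 7.4, 39.9]
time_s: 22.1
position: [0.4287, -0.3384, 0.0792]
orientation: [[-0.893, 0.451, 0.0], [0.451, 0.893, -0.0], [-0.0, -0.0, -1.0]]
ft_force: [-10.5, 9.1, 47.9]
```

At 48 N, far above the 5 N spring, the button is bottomed: tips are at 0.060, and the depth reading put its top at about 0.0665. Now I release and withdraw.

```bash
python3 -m creep '[[0,0,0,0,0,-0.003,1],[0,0,0,0,0,-0.005,1],[0,0,0,0,0,-0.01,1],[0,0,0,0,0,-0.02,1],[0,0,0,0,0,-0.03,1],[0,0,0,0,0,-0.03,1],[0,0,0,0,0,-0.03,1],[0,0,0,0,0,-0.03,1]]' | head -2
python3 -m creep '[[0,0,0,0,0,-0.03,1],[0,0,0,0,0,-0.03,1],[0,0,0,0,0,-0.03,1],[0,0,0,0,0,-0.02,1],[0,0,0,0,0,0,1],[0,0,0,0,0,0,1],[0,0,0,0,0,0,1],[0,0,0,0,0,0,1]]' | head -4
python3 - <<'E'
from h import *
p=look('wrist','w3'); W=cloud(p); m=(np.hypot(W[...,0]-.428,W[...,1]+.338)<.015)&(W[...,2]<.1)
print('button z',np.median(W[m][:,2])); to(.43,-.34,.35)
q=ctrl.snapshot('side')
for t in ['open_vessel_mouth','cover_fitting_top']:
  for r in ctrl.place_of(q,t)[:2]: print(t,np.round(r['at'],3))
E
```

```text
time_s: 22.77
position: [0.4282, -0.338, 0.2346]
time_s: 23.43
position: [0.4279, -0.3377, 0.3416]
orientation: [[-0.893, 0.451, -0.002], [0.451, 0.893, 0.002], [0.003, 0.001, -1.0]]
ft_force: [-0.2, -0.6, -0.5]
button z 0.0682315857391606
t 23.4833 P [ 0.4279 -0.3378  0.3416] zax [-0.0025  0.0021 -1.    ] shift [-0.0028 -0.001  -0.0084] w 0.0007 F [-0.6  0.6  0.9]
open_vessel_mouth [ 0.623 -0.246  0.104]
cover_fitting_top [0.304 0.206 0.031]
cover_fitting_top [0.633 0.099 0.132]
```

View pics/w3.png

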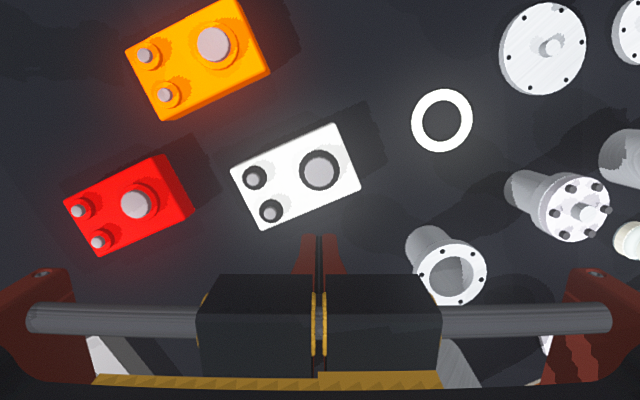

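The button shows its top up again at (319,168), and nothing has moved. The tip stop was 3 mm above nominal, so before handing in I'll check that the fingers didn't stop on the dark collar, using the height profile.

```bash
python3 - <<'E'
from h import *
for cam,c in (('wrist',(.4282,-.337)),('top',(.4285,-.3385)),('side',(.4285,-.337))):
    p=ctrl.snapshot(cam); W=cloud(p); r=np.hypot(W[...,0]-c[0],W[...,1]-c[1]); g=p['frame'].mean(2)
    print(cam,'bench',np.median(W[...,2][(r>.13)&(r<.2)&(abs(W[...,2])<.015)]).round(4))
    for a in range(0,46,4):
        m=(r>=a/1000)&(r<(a+4)/1000)&(W[...,2]>.03)&(W[...,2]<.09)
        if m.sum()>2: print(a,m.sum(),np.percentile(W[...,2][m],[10,50,90]).round(4),g[m].mean().round())
print(ctrl.read_state()['time_s'])
E
```

```text
wrist bench 0.0013
0 29 [0.0672 0.0682 0.0691] 199.0
4 85 [0.0672 0.0682 0.0691] 199.0
8 143 [0.0672 0.0683 0.0693] 199.0
12 202 [0.0671 0.0682 0.0693] 200.0
16 268 [0.0589 0.0675 0.0687] 169.0
20 263 [0.057  0.0582 0.0594] 93.0
24 372 [0.0463 0.0577 0.0589] 118.0
28 307 [0.0452 0.0463 0.0477] 238.0
32 443 [0.0451 0.0462 0.0473] 249.0
36 498 [0.0452 0.0462 0.0473] 251.0
40 548 [0.0451 0.0462 0.0474] 252.0
44 565 [0.0447 0.0461 0.0472] 251.0
top bench 0.0004
0 4 [0.0649 0.0655 0.0668] 151.0
4 14 [0.0642 0.0676 0.0693] 150.0
8 22 [0.0632 0.0663 0.0707] 148.0
12 29 [0.0645 0.0674 0.0717] 141.0
16 39 [0.057  0.0629 0.0675] 108.0
20 36 [0.0539 0.0563 0.0616] 86.0
24 58 [0.044  0.0527 0.0579] 128.0
28 47 [0.0426 0.0447 0.048 ] 188.0
32 62 [0.0425 0.0457 0.0488] 212.0
36 72 [0.0416 0.0451 0.0487] 222.0
40 76 [0.0415 0.0445 0.0478] 220.0
44 73 [0.0415 0.044  0.048 ] 219.0
side bench -0.0001
0 4 [0.0635 0.0683 0.0685] 154.0
4 11 [0.0607 0.0646 0.0739] 154.0
8 17 [0.0624 0.0665 0.0705] 152.0
12 16 [0.0622 0.0642 0.07  ] 146.0
16 18 [0.05   0.0636 0.0703] 127.0
20 44 [0.0533 0.0595 0.0689] 116.0
24 35 [0.0451 0.054  0.0615] 126.0
28 42 [0.0414 0.0476 0.0574] 180.0
32 55 [0.0401 0.0461 0.0547] 209.0
36 49 [0.0399 0.0452 0.049 ] 226.0
40 58 [0.0377 0.0448 0.0489] 231.0
44 67 [0.0382 0.044  0.0494] 232.0
23.7833
```

The button top is really at 0.067 and the collar at 0.057. The tips stopped hard at 0.060 to 0.061, 6 mm of travel and above the collar, so the press was full. Handing in.

```bash
python3 -c "
from bench import ctrl
print(ctrl.job_done())"
```

```text
the job is handed in; nothing more can be done
None
```

I pointed out the open vessel's mouth and then its 96 mm cover, each for over two seconds. I then pressed the log button fully down, saw it come back up, withdrew clear and handed the job in at about 24 s; no verdict came back.

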